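# Pull the crate of printing blocks to the front of the shelf with the pull hook

## Task

The crate of wooden printing blocks stands too deep in the low wire-topped shelf. Pick up the pull hook, hook its toe over the front lip of that crate and drag the crate straight forward until its front is level with the shelf's front edge; touch the crate with the hook only and leave the crate of jars where it is. Then set the hook down on the open table, clear of the shelf.

Things in the scene. Friction and masses are not known exactly. Their poses are not given: they have to be found in the camera images.
- hook_grip (a point): Pull hook, 0.22 kg, standing ready for use on the table beside the shelf: wooden handle block 110 long (x) x 30 wide (y) x 50 high (z) mm, a 9 mm steel shaft forward from it (underside 35 mm above the hook's foot), then a down-turned flat toe. Point: the handle's centre, 25 mm above its underside. x runs to the toe, z up. The dark print block on the other side has no shaft; not needed.
- hook_toe (a point): Middle of the lower edge of the hook's steel toe, which is 50 wide (y) x 5 thick (x) mm: 170 mm ahead (x) of hook_grip and 25 mm below it, level with the handle's underside, so the hook stands on handle and toe. Same axes as hook_grip.
- block_crate_lip (a point): Crate to pull: plywood, open top, 200 deep (x) x 140 wide (y) x 55 high (z) mm, walls 7 mm, 0.4 to 0.8 kg, loose in one of the two bays. Holds dark wooden printing blocks with bar grips, 81 mm high; the first 60 mm inside the front wall are empty. Point: middle of the front wall's upper edge, on its outer face, 55 mm above the shelf board. x points to the crate's rear (into the shelf), z up.
- jar_crate_lip (a point): Crate to leave alone: same size and plywood, but it holds four lidded glass jars; it stands in the other bay. Same point on it, same axes.
- shelf_front (a point): Fixed low wooden shelf: board 370 wide (y) x 320 deep (x) x 20 mm thick on the table, two bays (centres 90 mm either side of the middle) between rails 25 mm high, 16 mm of play each side. A wire grille on corner posts roofs it, underside 186 mm above the table, from 50 mm behind the front edge back. Point: middle of the front edge, on the board's top. x points into the shelf, y left, z up.
Things that resemble listed ones, but are neither listed nor needed, are in the scene too. What is shaped like the part that bears block_crate_lip but red is not meant.

How it is judged (in metres and radians):
On the way:
1. the hook's toe is inside the block crate, behind and below its front lip (x of hook_toe in the frame of block_crate_lip between 0 and 0.07 m and y of hook_toe in the frame of block_crate_lip between -0.065 and 0.065 m and z of hook_toe in the frame of block_crate_lip below -0.005 m), for 0.1 s.
At the end, for the whole second after the job is handed in: The block crate stands flat on the shelf board with its front level with the shelf's front edge within 20 mm, square to it within 12 degrees, at rest; the hook lies or stands at rest on the table, touching neither the shelf nor the block crate (x of block_crate_lip in the frame of shelf_front between -0.02 and 0.02 m and z of block_crate_lip in the frame of shelf_front between 0.045 and 0.065 m and angle between the x axis of block_crate_lip and the x axis of shelf_front, either way round below 0.21 rad and linear speed of each of block_crate, hook below 0.02 m/s and height (world z) of hook_grip between 0 and 0.045 m and height (world z) of hook_toe below 0.06 m and contact force between hook and shelf below 0.2 N and contact force between hook and block_crate below 0.2 N).
It fails at once if the jar crate is moved by more than 20 mm (distance of jar_crate_lip from where it was at the start of the episode above 0.02 m).
It fails at once if the gripper's fingers press on the block crate (contact force between the fingers and block_crate above 1 N).
It fails at once if the arm presses on the block crate (contact force between the arm and block_crate above 1 N).
It fails at once if the block crate is tipped by more than 20 degrees (angle between block_crate_lip's own z axis and vertical above 0.35 rad).
It also fails if it takes over 58 s, if anything falls off the work surface, if the arm or the gripper's body presses on something with over 40 N, if the wrist force passes 120 N, or if a joint passes its speed limit or range.

## Robot

A 7-joint arm with a two-finger parallel gripper is mounted at the origin on the work surface. World frame = base frame: x ahead of the robot, y to its left, z up, the work surface at z = 0. Lengths are in mm, angles in rad, forces in N, time in s.
With the tool pointing down it reaches from about 400 to 875 mm from the base axis. Payload 6.5 kg.
Tool frame: the origin (TCP) lies midway between the tips of the shut fingers; the grasp point (between the pads) lies r.hold_point_z behind it (r.hold_point_z is the distance from the TCP to the grasp point, in mm); z points along the fingers, y is the direction in which the jaws open and shut (so a half turn about z gives the same grasp; the last joint's range is limited). The gripper opens to 88 mm and grips with 3 to 60 N. Pads are 18 mm wide; open, the fingers measure 123 mm over their backs; the gripper's body (75 mm by 187 mm) begins 45 mm behind the grasp point.
Start: joints at [-1.176, 0.536, -0.004, 1.538, 0.003, 1.067, -0.071], TCP at [289.026, 582.198, 238.716] pointing down, gripper open.
Joint ranges: [-2.7, 2.7], [-0.37, 2.16], [-1.27, 1.26], [0.24, 2.4], [-1.31, 4.45], [0.19, 1.91], [-2.76, 2.76]. Speed limits (rad/s): [2.39, 2.39, 3.14, 3.14, 3.14, 3.14, 3.14].

## Interface

Orientations are given as a rotation vector (axis times angle).
In Python, from station import r gives the robot as it stands.
- The arm moves only by the shell command python3 -m crank 'ROWS' [OPENING] [FORCE]. ROWS is JSON, a list of rows, each a list of 6 numbers: the shift along the tool's x, y, z in m, then the turn, a rotation vector about the tool's x, y, z in rad. In form: [[dx, dy, dz, ax, ay, az], ...]. A call has 1 to 20 rows; each row is the pose to reach, as a shift and turn from the pose commanded when the call began, along the tool's axes at that moment; what a row does not reach only later rows make up. A row lasts 1/12 s, in which the tool goes at most 41.7 mm and 7.16 degrees, less where a joint would pass 70% of its speed; a pose out of reach is approached as far as the arm can. A call with a gripper value outside its range is refused whole. OPENING is the opening, from 0 (shut) to 1 (fully open), set as the call begins (- or left out, the last holds). The fingers move at their own pace and stop on an object; FORCE is the grip in N (left out, the last holds). Time passes only in rows, so rows that repeat a pose let the fingers close. It gives the time, the measured TCP pose, the force and the opening at its end, in the units of the state.
- r.get_state(): the state, without advancing time (a new reading comes with each control period).
- r.grab_frame(name): name is "scene" or "top" or "wrist"; returns (picture, depth): 400x640x3 uint8, red, green, blue; 400x640 float32, mm along the optical axis (not along the pixel's ray), 0 where there is no reading.
- r.get_calibration(name): a dict with "fx", "fy", "cx", "cy" (pixels), "origin" and "orientation" of the camera in the world; the wrist camera has in their place "tool_from_camera" (4x4, takes a point from camera to tool coordinates, whose origin is the TCP and whose axes are the flange's). Camera axes: x right, y up, looking along -z (the intrinsics and any distortion apply to the point x, -y, -z); pixel columns grow to the right and rows downward; lengths in mm; the calibration is good to about 2 mm. A picture is of the moment at which its call begins: read the wrist's pose just before it. get_calibration takes no time and is no camera call.
- r.hand_in(): hands the job in, once; it reports no verdict.
The state is a dict: "t": time; "q": joint angles; "joint_vel": joint speeds; "tau": joint torques, N m; "ee_pos": TCP position; "eef_rot": TCP orientation; "ft_force": force on the tool from outside, world axes, zero at the start; "moment": the same for the moment, N m; "grip_width": finger opening in mm.
Only numpy, scipy, OpenCV 4.12 (cv2) and the standard library are available. Lean on these libraries where they do the work, as an engineer would, in place of code of your own. Each camera call takes 0.05 s, during which the arm holds its last target. There are 200 camera calls.

## Working session

There is one attempt and no reset: what is moved stays moved. The work goes in short steps, Python scripts to look and compute and a shell command to move; the robot and the scene stay as the last step left them, time stands still between calls to the robot, and variables do not carry over. Pictures are saved under pics/ and viewed, about 8 in all and at most 12, crops included, and the job is handed in when it is done.

```bash
mkdir -p pics; ls; cat > h.py <<'E'
import numpy as np,cv2
from station import r
from scipy.spatial.transform import Rotation as R
def cam(n):
    c=r.get_calibration(n); 
    if 'origin' in c:
        o=np.array(c['orientation'],float); M=o if o.shape==(3,3) else R.from_rotvec(o).as_matrix() if o.size==3 else None
        return c,M,np.array(c['origin'],float)
    s=r.get_state(); T=np.array(c['tool_from_camera'],float); W=R.from_rotvec(s['eef_rot']).as_matrix()
    return c,W@T[:3,:3],W@T[:3,3]+np.array(s['ee_pos'])
def cloud(n):
    c,M,o=cam(n); im,d=r.grab_frame(n)
    v,u=np.mgrid[:400,:640]
    P=np.stack([(u-c['cx'])/c['fx']*d,-(v-c['cy'])/c['fy']*d,-d],-1)@M.T+o
    P[d==0]=np.nan
    return im,P
E
python3 - <<'E'
from h import *
print(r.get_state(), r.hold_point_z)
for n in('scene','top'):
    print(r.get_calibration(n))
    im,P=cloud(n); np.savez('pics/%s.npz'%n,im=im,P=P); cv2.imwrite('pics/%s.png'%n,im[...,::-1])
E
```

```text
pics
{'t': 0.0, 'q': array([-1.17619883,  0.53714584, -0.00440808,  1.53888266,  0.00260691,
        1.06729041, -0.07118827]), 'joint_vel': array([-0.00029776,  0.0010222 ,  0.00056166,  0.0006752 ,  0.00107755,
        0.00023126,  0.00170486]), 'tau': array([-7.05276743e-04, -5.70988834e+01,  9.90297273e-01, -2.51611090e+01,
       -5.63497155e-02,  1.76577363e-02,  1.67439784e-04]), 'ee_pos': array([288.78950808, 581.63191404, 237.84882517]), 'eef_rot': array([-7.17282493e-01, -3.05835721e+00,  2.67467850e-03]), 'ft_force': array([-0.36893349,  0.49155023,  0.14245534]), 'moment': array([ 0.00538868,  0.01071303, -0.0318937 ]), 'grip_width': 88.32171848058013} 18.700000000000003
{'fx': 427.7299878990138, 'fy': 427.7299878990138, 'cx': 321.03539031279206, 'cy': 191.94405147260176, 'origin': array([1348.41085725,  541.81731231,  892.19904879]), 'orientation': array([0.48197034, 0.93154265, 1.99492359])}
{'fx': 377.6657463052671, 'fy': 377.6657463052671, 'cx': 325.9413795965262, 'cy': 197.3595865516257, 'origin': array([ 436.33175413,    7.88032108, 1108.03521936]), 'orientation': array([ 0.07803583, -0.11681381, -1.5873357 ])}
```

View pics/top.png

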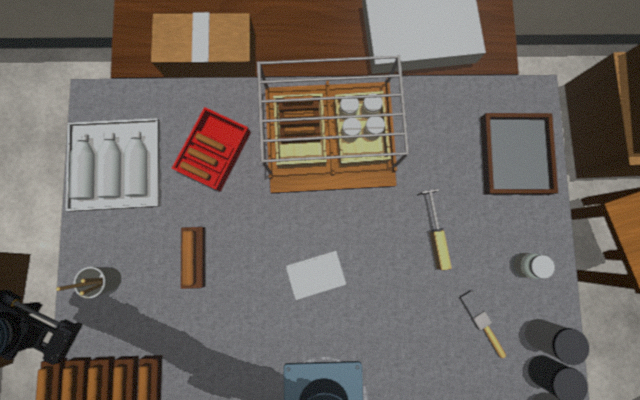

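View pics/scene.png

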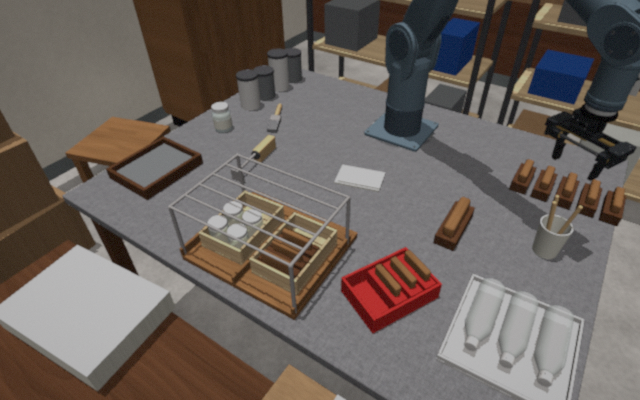

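Top view: the hook is at (441,250), with its toe at (429,191). The brush-like tool at (485,325) has a different shape and no wide flat toe at ground level. The block crate is in the left bay at (300,130) and holds dark blocks. The jar crate is at (362,130). The red crate at (210,150) is a decoy. Next I'll confirm with a crop and measure.

```bash
python3 - <<'E'
from h import *
z=np.load('pics/top.npz'); im,P=z['im'],z['P']
c=im[50:280,255:475]; cv2.imwrite('pics/crop.png',cv2.resize(c[...,::-1],None,fx=2.6,fy=2.6,interpolation=cv2.INTER_CUBIC))
hsv=cv2.cvtColor(im,cv2.COLOR_RGB2HSV)
# handle top face
m=(hsv[...,1]>90)&(hsv[...,2]>120); b=np.zeros_like(m); b[222:280,420:460]=1; m&=b
print('handle hsv',hsv[250,441],m.sum(),'z pct',np.nanpercentile(P[m][:,2],[5,25,50,75,95]))
t=m&(P[...,2]>40)
ys,xs=np.nonzero(t); rc=cv2.minAreaRect(np.stack([P[t][:,0],P[t][:,1]],1).astype(np.float32)); print('handle rect',rc,np.nanmean(P[t],0))
# shaft/toe points: above table, ahead of handle
b=np.zeros_like(m); b[180:232,410:450]=1
s=b&(P[...,2]>8); 
for v in range(182,232,3):
    us=np.nonzero(s[v])[0]
    if len(us): print(v,us.min(),us.max(),P[v,us].mean(0).round(0), P[v,us[0]].round(0),P[v,us[-1]].round(0))
print('table z',np.nanmedian(P[200:240,350:410,2]))
for u in (285,300,315,350,362,375):
    print(u,[(v,*P[v,u].round(0)) for v in range(140,194,3)])
E
```

```text
handle hsv [ 32  72 183] 123 z pct [46.884867   48.69200458 50.24069209 51.59508563 53.4189874 ]
handle rect ((413.806884765625, -340.9536437988281), (105.75072479248047, 28.00080108642578), 8.43532657623291) [ 410.4198456  -340.0620927    50.17812515]
191 423 436 [ 582. -317.   43.] [ 582. -297.   46.] [ 583. -339.   33.]
194 418 431 [ 575. -306.   30.] [ 578. -292.   11.] [ 573. -320.   45.]
197 429 432 [ 564. -319.   43.] [ 565. -315.   41.] [ 564. -323.   43.]
200 430 432 [ 556. -320.   43.] [ 556. -318.   42.] [ 556. -323.   43.]
203 431 433 [ 547. -322.   43.] [ 547. -319.   44.] [ 547. -324.   47.]
206 431 433 [ 538. -322.   44.] [ 538. -319.   43.] [ 538. -324.   45.]
209 432 434 [ 530. -324.   43.] [ 530. -322.   40.] [ 530. -327.   45.]
212 432 435 [ 521. -325.   43.] [ 522. -322.   39.] [ 521. -328.   47.]
215 433 435 [ 513. -326.   43.] [ 513. -324.   41.] [ 512. -328.   45.]
218 434 436 [ 504. -329.   42.] [ 504. -326.   41.] [ 504. -331.   45.]
221 434 436 [ 496. -328.   44.] [ 496. -326.   42.] [ 495. -330.   45.]
224 435 437 [ 487. -330.   45.] [ 487. -327.   45.] [ 4
[... 6297 characters left out ...]
61, np.float64(668.0), np.float64(-161.0), np.float64(62.0)), (164, np.float64(668.0), np.float64(-167.0), np.float64(20.0)), (167, np.float64(659.0), np.float64(-166.0), np.float64(21.0)), (170, np.float64(650.0), np.float64(-166.0), np.float64(19.0)), (173, np.float64(642.0), np.float64(-167.0), np.float64(15.0)), (176, np.float64(632.0), np.float64(-166.0), np.float64(20.0)), (179, np.float64(623.0), np.float64(-165.0), np.float64(22.0)), (182, np.float64(614.0), np.float64(-165.0), np.float64(19.0)), (185, np.float64(606.0), np.float64(-165.0), np.float64(17.0)), (188, np.float64(599.0), np.float64(-167.0), np.float64(-0.0)), (191, np.float64(590.0), np.float64(-167.0), np.float64(3.0))]
```

View pics/crop.png

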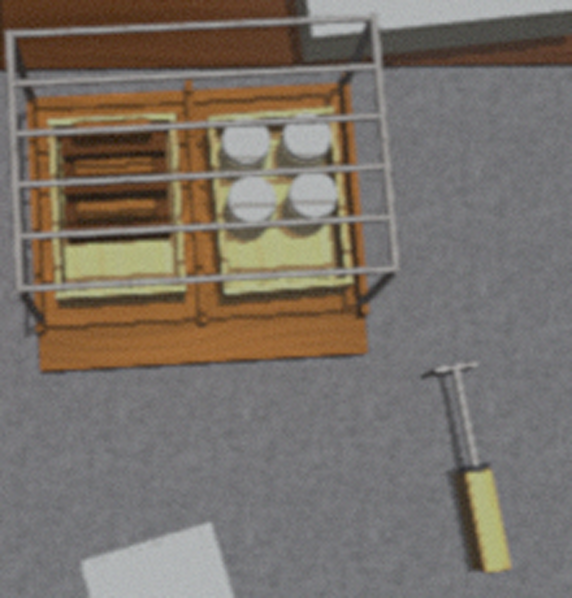

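The crop confirms it. The hook has a wide flat toe at top view (429,191) and a pale handle. The plywood crate with dark blocks is in the left bay and the jars are in the right. Next: fit the edges and work out the first move.

```bash
cat >> h.py <<'E'
def row(pos,yaw,s=None,tilt=True):
    """shift & turn in tool axes to world TCP pos with tool pointing straight down, tool y at world yaw (deg)"""
    s=s or r.get_state(); W=R.from_rotvec(s['eef_rot'])
    a=np.radians(yaw); y=np.array([np.cos(a),np.sin(a),0]); zz=np.array([0,0,-1.]); x=np.cross(y,zz)
    T=R.from_matrix(np.stack([x,y,zz],1))
    d=W.inv().apply(np.array(pos)-s['ee_pos'])/1000
    return d.round(4).tolist()+(W.inv()*T).as_rotvec().round(4).tolist()
def fitline(p):
    vx,vy,x0,y0=cv2.fitLine(p.astype(np.float32),cv2.DIST_HUBER,0,.01,.01).ravel()
    return x0,y0,np.degrees(np.arctan2(vy,vx))
def plane(n,u,v,z):
    c,M,o=cam(n); d=np.stack([(u-c['cx'])/c['fx'],-(v-c['cy'])/c['fy'],-np.ones(len(u))],-1)@M.T
    return o+d*((z-o[2])/d[:,2])[:,None]
def scenefit(im):
    hsv=cv2.cvtColor(im,cv2.COLOR_RGB2HSV)
    wood=(hsv[...,1]>130)
    U=np.arange(278,392); V=np.array([np.nonzero(wood[160:215,u])[0].max()+160.5 for u in U])
    e=plane('top',U,V,20); print('shelf front x0,y0,ang',fitline(e[:,:2]))
    yel=(hsv[...,0]>20)&(hsv[...,0]<40)&(hsv[...,1]>60)&(hsv[...,2]>150)
    for nm,a,b in(('block',282,322),('jar',345,384)):
        U=np.arange(a,b); V=np.array([np.nonzero(yel[140:205,u])[0].max(initial=-999)+140 for u in U]); k=V>0
        print(nm,'yellow bottom rows',V.tolist()); e=plane('top',U[k],V[k]+.5,75); print(nm,fitline(e[:,:2]))
E
python3 - <<'E'
from h import *
z=np.load('pics/top.npz'); im,P=z['im'],z['P']
scenefit(im)
p=P[130:175,265:400].reshape(-1,3)
for a,b in((-25,115),(-190,-60)):
    k=(p[:,2]>68)&(p[:,2]<80)&(p[:,1]>a)&(p[:,1]<b)&(p[:,0]<685); q=p[k]; print(len(q),q.mean(0),fitline(q[:,:2]),np.percentile(q[:,1],[2,98]))
print(row((500,150,240),0)); print(row((413,-341,120),-81.5))
E
```

```text
shelf front x0,y0,ang (np.float32(596.5773), np.float32(-46.46715), np.float32(-87.64597))
block yellow bottom rows [163, 163, 163, 156, 156, 155, 162, 163, 163, 163, 161, 163, 163, 162, 162, 162, 162, 162, 162, 162, 162, 162, 162, 162, 161, 162, 161, 162, 161, 162, 162, 162, 161, 161, 161, 161, 161, 161, 161, 161]
block (np.float32(663.88617), np.float32(43.460514), np.float32(-87.87876))
jar yellow bottom rows [161, 161, 161, 161, 161, 161, 161, 161, 161, 160, 161, 161, 159, 161, 160, 160, 160, 160, 160, 158, 158, 158, 160, 159, 159, 160, 160, 159, 159, 159, 159, 159, 159, 159, 159, 159, 159, 159, 158]
jar (np.float32(667.06494), np.float32(-127.74612), np.float32(-86.76194))
151 [666.31501022  45.07912246  74.34741324] (np.float32(665.4801), np.float32(46.29416), np.float32(-87.23638)) [-18.45406429 112.433311  ]
144 [ 669.0061311  -121.1673491    74.65801485] (np.float32(668.7474), np.float32(-125.56342), np.float32(-86.86898)) [-187.58407461  -60.76194608]
[-0.3811, -0.2928, -0.0015, -0.0013, 0.001, 1.1101]
[-0.5214, -0.7711, 0.1192, -0.0004, 0.002, 2.5326]
```

```bash
python3 -m crank '[[-0.381,-0.293,-0.0015,0,0,1.11],[-0.381,-0.293,-0.0015,0,0,1.11],[-0.381,-0.293,-0.0015,0,0,1.11],[-0.381,-0.293,-0.0015,0,0,1.11],[-0.381,-0.293,-0.0015,0,0,1.11],[-0.381,-0.293,-0.0015,0,0,1.11],[-0.381,-0.293,-0.0015,0,0,1.11],[-0.381,-0.293,-0.0015,0,0,1.11],[-0.381,-0.293,-0.0015,0,0,1.11],[-0.381,-0.293,-0.0015,0,0,1.11],[-0.381,-0.293,-0.0015,0,0,1.11],[-0.381,-0.293,-0.0015,0,0,1.11],[-0.381,-0.293,-0.0015,0,0,1.11],[-0.381,-0.293,-0.0015,0,0,1.11]]' 1
python3 - <<'E'
from h import *
print(row((415,-341,160),-81.5))
E
```

```text
t: 1.27
ee_pos: [500.2, 149.0, 240.0]
eef_rot: [-2.225, -2.218, 0.001]
ft_force: [-0.5, 1.0, 0.9]
grip_width: 88.1
[-0.4903, -0.0836, 0.0802, -0.0001, 0.0006, 1.4193]
```

```bash
python3 -m crank '[[-0.49,-0.084,0.08,0,0,1.42],[-0.49,-0.084,0.08,0,0,1.42],[-0.49,-0.084,0.08,0,0,1.42],[-0.49,-0.084,0.08,0,0,1.42],[-0.49,-0.084,0.08,0,0,1.42],[-0.49,-0.084,0.08,0,0,1.42],[-0.49,-0.084,0.08,0,0,1.42],[-0.49,-0.084,0.08,0,0,1.42],[-0.49,-0.084,0.08,0,0,1.42],[-0.49,-0.084,0.08,0,0,1.42],[-0.49,-0.084,0.08,0,0,1.42],[-0.49,-0.084,0.08,0,0,1.42],[-0.49,-0.084,0.08,0,0,1.42],[-0.49,-0.084,0.08,0,0,1.42],[-0.49,-0.084,0.08,0,0,1.42],[-0.49,-0.084,0.08,0,0,1.42],[-0.49,-0.084,0.08,0,0,1.42]]'
python3 - <<'E'
from h import *
s=r.get_state(); print(s['ee_pos'],s['q'].round(2))
im,P=cloud('wrist'); np.savez('pics/w.npz',im=im,P=P); cv2.imwrite('pics/w.png',im[...,::-1])
k=(P[...,2]>43)&(P[...,2]<58)&(P[...,0]<475)&(P[...,0]>350)&(abs(P[...,1]+341)<60)
q=P[k]; print(len(q),q.mean(0),cv2.minAreaRect(q[:,:2].astype(np.float32)))
k=(P[...,2]>36)&(P[...,2]<52)&(P[...,0]>485)&(P[...,0]<565)&(abs(P[...,1]+325)<40); q=P[k]
print(len(q)); 
if len(q): print(fitline(q[:,:2]))
k=(P[...,2]>5)&(P[...,2]<55)&(P[...,0]>572)&(P[...,0]<595)&(abs(P[...,1]+320)<50); q=P[k]
if len(q): print(len(q),q.mean(0),q.min(0),q.max(0))
E
```

```text
t: 2.68
ee_pos: [417.3, -337.3, 160.2]
eef_rot: [-3.131, -0.243, -0.001]
ft_force: [0.2, 0.4, 0.4]
grip_width: 88.2
[ 417.32365595 -337.26507939  160.1885771 ] [ 0.05  0.55  0.73  1.94 -0.49  0.84 -0.38]
4099 [ 420.8479926  -340.07513726   49.41966929] ((418.1051330566406, -340.749267578125), (115.46875762939453, 29.713895797729492), 8.193314552307129)
1200
(np.float32(527.0171), np.float32(-324.65906), np.float32(8.808592))
187 [ 579.6426109  -317.70119369   10.21964436] [ 575.81550724 -341.22921366    5.00471201] [ 583.26407656 -292.37483177   16.00376544]
```

View pics/w.png

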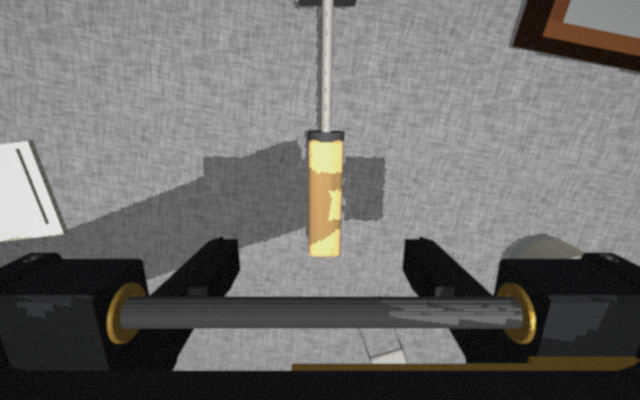

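The wrist view shows the handle at (325,195), lined up between the jaws with nothing in their way. The measured grip point is about (415,-341) at yaw 8.6°, which agrees with the top view.

```bash
python3 - <<'E'
from h import *
print(row((415,-341,70),-81.4),row((415,-341,9),-81.4))
E
```

```text
[-0.0028, 0.0031, 0.0903, -0.0009, -0.0008, 0.0042] [-0.0028, 0.0031, 0.1513, -0.0009, -0.0008, 0.0042]
```

```bash
python3 -m crank '[[-0.003,0.003,0.03,0,0,0],[-0.003,0.003,0.06,0,0,0],[-0.003,0.003,0.09,0,0,0],[-0.003,0.003,0.115,0,0,0],[-0.003,0.003,0.135,0,0,0],[-0.003,0.003,0.146,0,0,0],[-0.003,0.003,0.151,0,0,0],[-0.003,0.003,0.151,0,0,0],[-0.003,0.003,0.151,0,0,0]]'
python3 - <<'E'
from h import *
s=r.get_state(); print(s['ee_pos'],row((415,-341,9),-81.4))
E
```

```text
t: 3.48
ee_pos: [414.2, -343.3, 10.1]
eef_rot: [3.132, 0.237, 0.002]
ft_force: [0.2, -0.6, 0.0]
grip_width: 88.0
[ 414.18774441 -343.30461537   10.10203076] [0.0011, -0.0022, 0.0011, 0.0009, -0.001, 0.0012]
```

```bash
python3 -m crank '[[0.001,-0.002,0.001,0,0,0],[0.001,-0.002,0.001,0,0,0],[0.001,-0.002,0.001,0,0,0],[0.001,-0.002,0.001,0,0,0],[0.001,-0.002,0.001,0,0,0],[0.001,-0.002,0.001,0,0,0],[0.001,-0.002,0.001,0,0,0],[0.001,-0.002,0.001,0,0,0],[0.001,-0.002,0.001,0,0,0],[0.001,-0.002,0.001,0,0,0]]' 0.2 50
python3 -m crank '[[0,0,-0.01,0,0,0],[0,0,-0.03,0,0,0],[0,0,-0.05,0,0,0],[0,0,-0.075,0,0,0],[0,0,-0.1,0,0,0],[0,0,-0.1,0,0,0]]'
python3 - <<'E'
from h import *
s=r.get_state(); print(s['ee_pos'],s['ft_force'],s['q'].round(2))
im,P=cloud('wrist'); cv2.imwrite('pics/w2.png',im[...,::-1]); np.savez('pics/w2.npz',im=im,P=P)
E
```

```text
t: 4.32
ee_pos: [414.2, -341.0, 8.2]
eef_rot: [3.133, 0.236, 0.0]
ft_force: [0.6, 0.1, -0.8]
grip_width: 29.7
t: 4.82
ee_pos: [415.8, -342.8, 112.5]
eef_rot: [3.129, 0.235, 0.008]
ft_force: [-0.0, -0.9, -2.7]
grip_width: 29.5
[ 415.84534986 -342.80112496  112.51319794] [-0.00787919 -0.86319649 -2.70044578] [ 0.1   0.62  0.67  1.96 -0.56  0.75 -0.31]
```

View pics/w2.png

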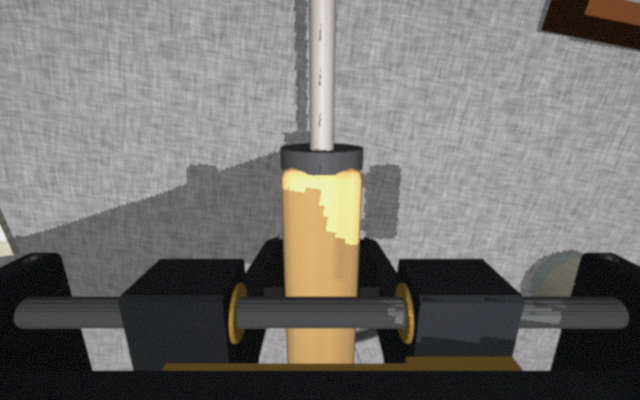

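The hook is held straight, with the handle at (322,260) between the pads. Next: move to the pre-entry pose in front of the block bay.

```bash
python3 - <<'E'
from h import *
print(row((432.7,36.7,112),-87.7))
E
```

```text
[0.0741, -0.3716, -0.0022, 0.0024, -0.0034, 0.1106]
```

```bash
python3 -m crank '[[0.004,-0.02,-0.002,0,0,0.01],[0.01,-0.05,-0.002,0,0,0.02],[0.016,-0.08,-0.002,0,0,0.03],[0.022,-0.11,-0.002,0,0,0.04],[0.028,-0.14,-0.002,0,0,0.05],[0.034,-0.17,-0.002,0,0,0.06],[0.04,-0.2,-0.002,0,0,0.07],[0.046,-0.23,-0.002,0,0,0.08],[0.052,-0.26,-0.002,0,-0.002,0.09],[0.058,-0.29,-0.002,0.002,-0.003,0.1],[0.064,-0.32,-0.002,0.002,-0.003,0.11],[0.07,-0.35,-0.002,0.002,-0.003,0.11],[0.074,-0.365,-0.002,0.002,-0.003,0.11],[0.074,-0.372,-0.002,0.002,-0.003,0.11],[0.074,-0.372,-0.002,0.002,-0.003,0.11],[0.074,-0.372,-0.002,0.002,-0.003,0.11]]'
python3 - <<'E'
from h import *
s=r.get_state(); print(s['ee_pos'],s['q'].round(2))
print(row((432.7,36.7,112),-87.7),row((517.6,40.1,112),-87.7),row((517.6,40.1,58),-87.7))
im,P=cloud('wrist'); cv2.imwrite('pics/w3.png',im[...,::-1]); np.savez('pics/w3.npz',im=im,P=P)
E
```

```text
t: 6.2
ee_pos: [430.9, 37.0, 109.9]
eef_rot: [-3.14, -0.063, 0.006]
ft_force: [-0.1, 1.1, -2.6]
grip_width: 29.8
[430.86701461  37.01546093 109.9239908 ] [-0.8   0.5   0.76  2.22 -0.59  0.64 -1.14]
[0.0018, 0.0004, -0.0021, -0.001, 0.0039, 0.0002] [0.0868, 0.0004, -0.0024, -0.001, 0.0039, 0.0002] [0.087, 0.0005, 0.0516, -0.001, 0.0039, 0.0002]
```

View pics/w3.png

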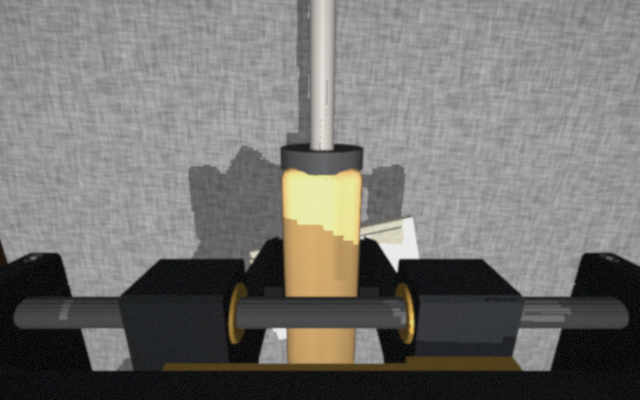

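The hook hasn't shifted in the grip (same pixels as before). I'll advance over the lip and then lower in a separate call.

```bash
python3 -m crank '[[0.01,0,-0.002,0,0.004,0],[0.025,0,-0.002,0,0.004,0],[0.04,0,-0.002,0,0.004,0],[0.055,0,-0.002,0,0.004,0],[0.07,0,-0.002,0,0.004,0],[0.08,0,-0.002,0,0.004,0],[0.087,0,-0.002,0,0.004,0],[0.087,0,-0.002,0,0.004,0],[0.087,0,-0.002,0,0.004,0],[0.087,0,-0.002,0,0.004,0]]'
python3 - <<'E'
from h import *
print(row((517.6,40.1,58),-87.7))
im,P=cloud('top'); np.savez('pics/t2.npz',im=im,P=P); im2,_=r.grab_frame('scene')
a=cv2.resize(im[60:280,240:420],None,fx=2.2,fy=2.2,interpolation=cv2.INTER_CUBIC); b=cv2.resize(im2[140:320,160:380],(396,484),interpolation=cv2.INTER_CUBIC)
cv2.imwrite('pics/t2.png',np.hstack([a,b])[...,::-1])
E
```

```text
t: 7.08
ee_pos: [517.5, 41.2, 111.8]
eef_rot: [-3.139, -0.063, 0.0]
ft_force: [-0.5, -0.2, -2.8]
grip_width: 29.5
[0.0001, 0.0012, 0.0538, -0.0019, 0.0002, 0.0]
```

View pics/t2.png

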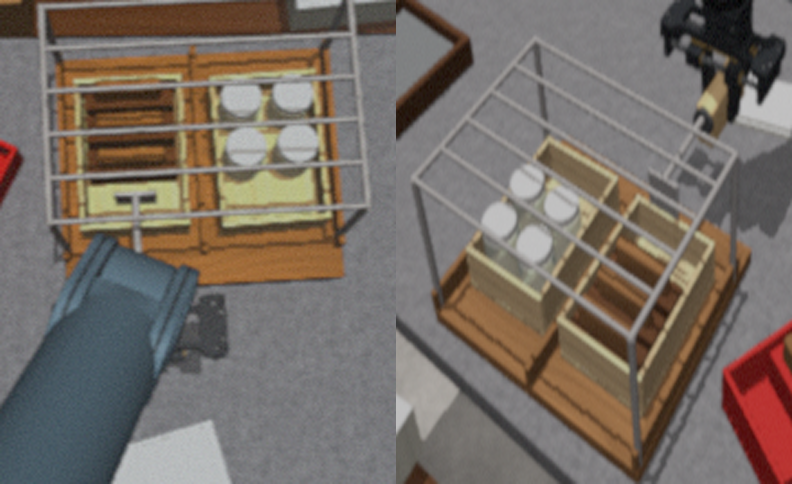

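The toe is at (136,197) in the left crop. It sits over the empty front part of the block crate, ahead of the blocks and clear of the grille. Lowering now.

```bash
python3 -m crank '[[0,0.001,0.01,0,0,0],[0,0.001,0.02,0,0,0],[0,0.001,0.03,0,0,0],[0,0.001,0.04,0,0,0],[0,0.001,0.048,0,0,0],[0,0.001,0.053,0,0,0],[0,0.001,0.053,0,0,0],[0,0.001,0.053,0,0,0]]'
python3 - <<'E'
from h import *
s=r.get_state(); print(s['ee_pos'],s['ft_force'])
a=np.array([.9992,.0401]); 
for d in(17,86): print(row((517.6-d*a[0],40.1-d*a[1],58),-87.7))
im,P=cloud('top'); k=(P[...,0]>640)&(P[...,0]<720)&(P[...,1]>-20)&(P[...,1]<115)&(P[...,2]>80)&(P[...,2]<105); print(P[k].round(0)[:12],k.sum())
E
```

```text
t: 7.85
ee_pos: [518.4, 40.4, 58.7]
eef_rot: [-3.139, -0.064, -0.001]
ft_force: [-0.7, 0.2, -1.7]
grip_width: 29.4
[518.40939391  40.37749476  58.66959179] [-0.6929165   0.18112904 -1.6627348 ]
[-0.0178, 0.0002, 0.0007, -0.0016, -0.0004, 0.0004]
[-0.0868, 0.0002, 0.0006, -0.0016, -0.0004, 0.0004]
[[692.  28.  90.]
 [691.  25.  96.]
 [691.  23.  95.]
 [689.  69.  93.]
 [689.  67.  94.]
 [690.  64.  90.]
 [689.  61.  95.]
 [689.  58.  94.]
 [689.  56.  92.]
 [689.  53.  94.]
 [688.  50.  95.]
 [689.  47.  94.]] 93
```

```bash
python3 -m crank '[[-0.006,0,0,0,0,0],[-0.011,0,0,0,0,0],[-0.014,0,0,0,0,0],[-0.017,0,0,0,0,0],[-0.02,0,0,0,0,0],[-0.024,0,0,0,0,0],[-0.028,0,0,0,0,0],[-0.032,0,0,0,0,0],[-0.036,0,0,0,0,0],[-0.04,0,0,0,0,0],[-0.044,0,0,0,0,0],[-0.048,0,0,0,0,0],[-0.052,0,0,0,0,0],[-0.056,0,0,0,0,0],[-0.06,0,0,0,0,0],[-0.063,0,0,0,0,0],[-0.066,0,0,0,0,0],[-0.068,0,0,0,0,0],[-0.07,0,0,0,0,0],[-0.07,0,0,0,0,0]]'
cat > chk.py <<'E'
from h import *
import sys
s=r.get_state(); print(s['t'],s['ee_pos'],s['ft_force'])
im,P=cloud('top'); im2,_=r.grab_frame('scene')
a=cv2.resize(im[60:280,240:420],None,fx=2.2,fy=2.2,interpolation=cv2.INTER_CUBIC); b=cv2.resize(im2[140:320,160:380],(396,484),interpolation=cv2.INTER_CUBIC)
cv2.imwrite('pics/%s.png'%sys.argv[1],np.hstack([a,b])[...,::-1])
p=P[130:215,262:405].reshape(-1,3)
hsv=cv2.cvtColor(im,cv2.COLOR_RGB2HSV)[130:215,262:405].reshape(-1,3)
for nm,y0,y1 in(('block',-25,115),('jar',-190,-60)):
    k=(p[:,2]>68)&(p[:,2]<80)&(p[:,1]>y0)&(p[:,1]<y1)&(p[:,0]<685)&(p[:,0]>560)&(hsv[:,1]>60)
    q=p[k]; x=q[:,0]+q[:,1]*.041; q=q[x<np.percentile(x,5)+16]; print(nm,len(q),q.mean(0).round(1),fitline(q[:,:2]),np.percentile(q[:,0]+(q[:,1]-q[:,1].mean())*.041,[5,95]))
E
python3 chk.py c1
```

```text
t: 9.57
ee_pos: [448.1, 37.7, 58.9]
eef_rot: [-3.139, -0.064, -0.001]
ft_force: [1.4, 0.8, -1.1]
grip_width: 29.7
9.5667 [448.05894016  37.70715347  58.88467556] [ 1.35781013  0.80755353 -1.12032178]
block 121 [612.5  39.5  74.6] (np.float32(611.8358), np.float32(39.369907), np.float32(-87.439705)) [608.39017921 621.30436503]
jar 111 [ 669.1 -127.5   74.5] (np.float32(668.99054), np.float32(-131.63947), np.float32(-86.858505)) [665.0089566 673.7404764]
```

View pics/c1.png

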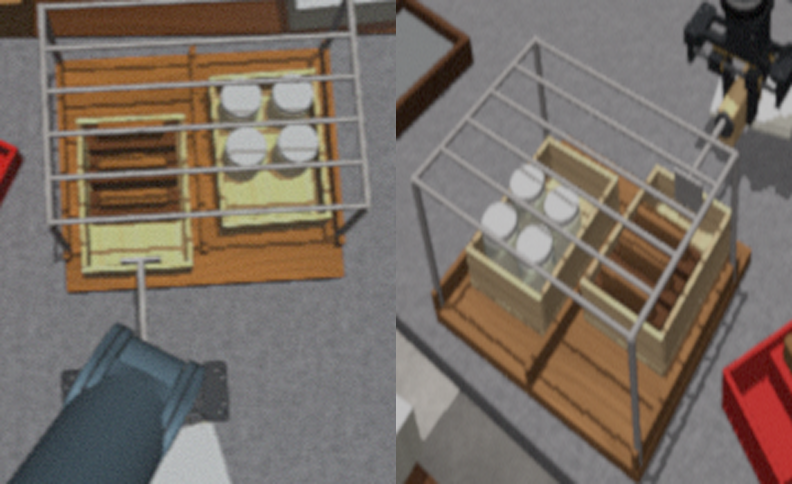

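The crate has come forward square, with its front at about x=609, and the toe is hooked at (140,262). The shelf edge there is about x=593, so 16 mm remain.

```bash
python3 -m crank '[[-0.003,0,0,0,0,0],[-0.006,0,0,0,0,0],[-0.009,0,0,0,0,0],[-0.012,0,0,0,0,0],[-0.014,0,0,0,0,0],[-0.016,0,0,0,0,0],[-0.016,0,0,0,0,0],[-0.016,0,0,0,0,0]]'
python3 chk.py c2
```

```text
t: 10.33
ee_pos: [431.8, 37.1, 58.8]
eef_rot: [-3.139, -0.064, 0.001]
ft_force: [0.3, 0.3, -2.1]
grip_width: 29.5
10.3333 [431.80927623  37.11730131  58.77405264] [ 0.32126845  0.25250834 -2.1276645 ]
block 121 [596.8  35.5  74.6] (np.float32(596.19916), np.float32(36.822178), np.float32(-87.24611)) [592.35835669 605.10036348]
jar 114 [ 668.9 -126.1   74.8] (np.float32(669.00055), np.float32(-131.00618), np.float32(-87.03528)) [664.5955799  674.15245091]
```

View pics/c2.png

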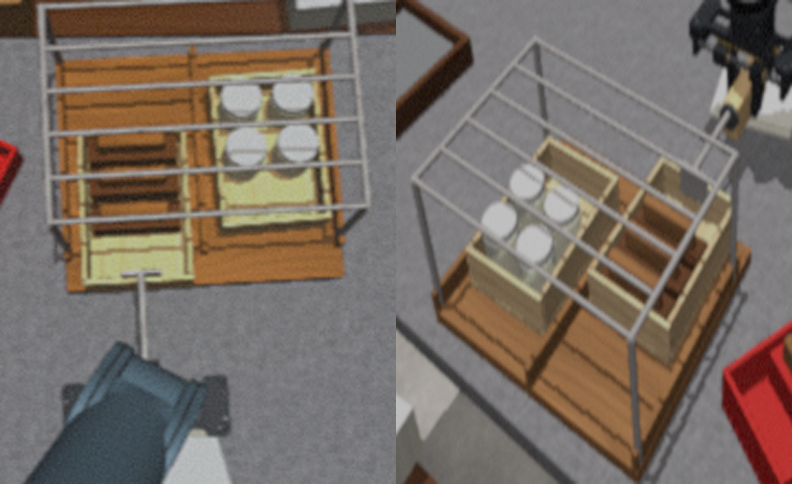

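The crate front is level with the shelf edge at x≈593 and square. I'll back the toe off the wall and lift it out.

```bash
python3 -m crank '[[0.005,0,0,0,0,0],[0.009,0,0,0,0,0],[0.009,0,-0.01,0,0,0],[0.009,0,-0.025,0,0,0],[0.009,0,-0.04,0,0,0],[0.009,0,-0.055,0,0,0],[0.009,0,-0.065,0,0,0],[0.009,0,-0.065,0,0,0],[0.009,0,-0.065,0,0,0]]'
python3 - <<'E'
from h import *
s=r.get_state(); print(s['ee_pos'],s['q'].round(2),row((415,-341,120),-81.4))
E
```

```text
t: 11.18
ee_pos: [441.8, 37.6, 123.9]
eef_rot: [-3.139, -0.065, -0.003]
ft_force: [-0.3, -0.7, -2.4]
grip_width: 29.9
[441.83815585  37.63794722 123.93701095] [-0.82  0.49  0.79  2.19 -0.57  0.67 -1.16] [-0.0425, 0.3772, 0.0031, -0.0021, -0.0018, -0.1087]
```

```bash
python3 -m crank '[[-0.003,0.02,0.003,0,0,-0.01],[-0.006,0.05,0.003,0,0,-0.02],[-0.009,0.08,0.003,0,0,-0.03],[-0.012,0.11,0.003,0,0,-0.04],[-0.015,0.14,0.003,0,0,-0.05],[-0.018,0.17,0.003,0,0,-0.06],[-0.021,0.2,0.003,0,0,-0.07],[-0.025,0.23,0.003,0,0,-0.08],[-0.029,0.26,0.003,0,0,-0.09],[-0.033,0.29,0.003,0,0,-0.1],[-0.037,0.32,0.003,0,0,-0.109],[-0.04,0.35,0.003,-0.002,-0.002,-0.109],[-0.042,0.37,0.003,-0.002,-0.002,-0.109],[-0.042,0.377,0.003,-0.002,-0.002,-0.109],[-0.042,0.377,0.003,-0.002,-0.002,-0.109],[-0.042,0.377,0.003,-0.002,-0.002,-0.109]]'
python3 - <<'E'
from h import *
s=r.get_state(); print(s['ee_pos'],row((415,-341,10),-81.4))
E
```

```text
t: 12.52
ee_pos: [414.6, -339.9, 119.2]
eef_rot: [-3.131, -0.235, 0.003]
ft_force: [-0.5, 0.1, -1.8]
grip_width: 29.8
[ 414.64723682 -339.86384241  119.17078996] [0.0004, 0.0014, 0.1092, -0.0018, 0.002, -0.0001]
```

```bash
python3 -m crank '[[0,0,0.015,0,0,0],[0,0,0.035,0,0,0],[0,0,0.055,0,0,0],[0,0,0.075,0,0,0],[0,0,0.09,0,0,0],[0,0,0.1,0,0,0],[0,0,0.105,0,0,0],[0,0,0.109,0,0,0],[0,0,0.109,0,0,0],[0,0,0.109,0,0,0]]'
```

```text
t: 13.35
ee_pos: [415.2, -341.1, 11.6]
eef_rot: [3.132, 0.236, -0.001]
ft_force: [0.5, -0.7, -2.3]
grip_width: 29.3
```

Not touching the table yet, so I'll creep down about 3 mm and then release.

```bash
python3 -m crank '[[0,0,0.001,0,0,0],[0,0,0.002,0,0,0],[0,0,0.003,0,0,0],[0,0,0.003,0,0,0],[0,0,0.003,0,0,0]]'
python3 -m crank '[[0,0,0,0,0,0],[0,0,0,0,0,0],[0,0,0,0,0,0],[0,0,0,0,0,0],[0,0,0,0,0,0],[0,0,0,0,0,0],[0,0,0,0,0,0],[0,0,0,0,0,0]]' 1
python3 -m crank '[[0,0,-0.01,0,0,0],[0,0,-0.03,0,0,0],[0,0,-0.06,0,0,0],[0,0,-0.09,0,0,0],[0,0,-0.12,0,0,0],[0,0,-0.15,0,0,0],[0,0,-0.15,0,0,0],[0,0,-0.15,0,0,0]]'
python3 chk.py c3
python3 - <<'E'
from h import *
im,P=cloud('top'); scenefit(im); cv2.imwrite('pics/fin.png',im[...,::-1])
im,P=cloud('wrist')
k=(P[...,2]>43)&(P[...,2]<58)&(P[...,0]<475)&(P[...,0]>350)&(abs(P[...,1]+341)<60)
q=P[k]; print(len(q),q.mean(0),cv2.minAreaRect(q[:,:2].astype(np.float32)))
E
```

```text
t: 13.77
ee_pos: [415.0, -341.2, 8.3]
eef_rot: [3.132, 0.235, -0.001]
ft_force: [0.6, -0.6, -1.7]
grip_width: 29.6
t: 14.43
ee_pos: [414.8, -341.1, 8.2]
eef_rot: [3.133, 0.235, -0.002]
ft_force: [0.4, 0.3, 0.5]
grip_width: 81.0
t: 15.1
ee_pos: [415.9, -341.6, 160.0]
eef_rot: [3.131, 0.235, 0.004]
ft_force: [1.1, 0.8, -0.9]
grip_width: 88.2
15.1 [ 415.89239152 -341.57998942  160.00697833] [ 1.11907769  0.82645143 -0.89751478]
block 129 [596.3  37.3  74.5] (np.float32(595.7856), np.float32(39.581783), np.float32(-87.185)) [592.21728551 605.07280844]
jar 113 [ 668.9 -126.3   74.4] (np.float32(668.6444), np.float32(-130.5271), np.float32(-86.85714)) [664.89372023 674.34723825]Traceback (most recent call last):
  File "<stdin>", line 2, in <module>
  File "h.py", line 33, in scenefit
    U=np.arange(278,392); V=np.array([np.nonzero(wood[160:215,u])[0].max()+160.5 for u in U])
                                      ~~~~~~~~~~~~~~~~~~~~~~~~~~~~~~~~~~^^
    return umr_maximum(a, axis, None, out, keepdims, initial, where)
ValueError: zero-size array to reduction operation maximum which has no identity
```

```bash
python3 - <<'E'
from h import *
im,_=r.grab_frame('top'); cv2.imwrite('pics/fin.png',im[...,::-1])
im,P=cloud('wrist')
k=(P[...,2]>43)&(P[...,2]<58)&(P[...,0]<475)&(P[...,0]>350)&(abs(P[...,1]+341)<60)
q=P[k]; print(len(q),q.mean(0),cv2.minAreaRect(q[:,:2].astype(np.float32)))
E
```

```text
4210 [ 421.59586733 -340.24341214   49.48596971] ((418.3368225097656, -340.9083557128906), (114.67364501953125, 30.000757217407227), 7.969460487365723)
```

View pics/fin.png

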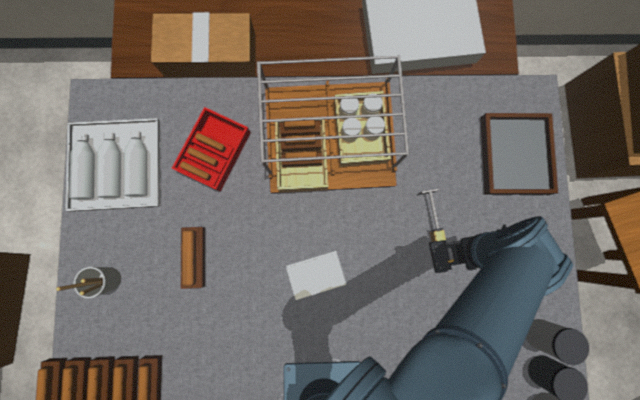

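The block crate's front, at (302,188), is level with the shelf edge. The hook stands on the table at (435,215), and the jar crate hasn't moved.

```bash
python3 -c "from station import r; print(r.hand_in())"
```

```text
the job is handed in; nothing more can be done
None
```

I pulled the block crate forward with the hook until its front was level with the shelf's front edge. The hook went back to the spot it came from, and I handed the job in at about 15 s of the 58 s allowed.

Last checks before handing in:
- **Block crate:** its front is at about x = 592–593 mm and the shelf edge there is about 593 mm. It is square to the shelf within about 1°.
- **Hook on the way:** the toe went into the crate behind the front lip, at roughly 25 mm below its top by calculation from the tool pose. Wrist force readings between moves stayed under 3 N.
- **Jar crate:** its measured position changed by less than 1 mm.
- **Hook at the end:** it stands upright on the open table, with its handle top at about 49.5 mm. Its toe is about 85 mm to the right of the shelf.

One check failed: my colour-mask refit of the shelf edge stopped with an error at the end. The final crate position therefore rests on depth points compared with the shelf edge measured at the start.

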